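Hang two plaster arches on the balance rack

ROBOT

A 6-joint arm with a two-finger parallel gripper is mounted at the origin on the work surface. World frame = base frame: x ahead of the robot, y to its left, z up, the work surface at z = 0. Lengths are in mm, angles in rad, forces in N, time in s.
With the tool pointing down it reaches from about 325 to 1000 mm from the base axis. Payload 5.1 kg.
Tool frame: the origin (TCP) lies at the centre of the arm's flange, where the gripper is bolted on; the fingertips stand 173 mm ahead of it and the grasp point (between the pads) lies 155 mm ahead of it; z points along the fingers, x is the direction in which the jaws open and shut, and the axes are right-handed (so a half turn about z gives the same grasp; the last joint's range is limited). The gripper opens to 85 mm and grips with 20 to 120 N. Pads are 22 mm wide; open, the fingers measure 114 mm over their backs; the gripper's body (76 mm by 85 mm) begins 54 mm behind the grasp point. The pads swing forward as they close: fully open they stand 13 mm farther back than shut.
Start: joints at [1.088, 0.124, 1.65, -0, 1.367, -0.083], TCP at [253.022, 598.721, 404.722] pointing down, gripper open.
Joint ranges: [-2.61, 2.61], [-1.02, 2.33], [0.03, 2.71], [-1.35, 4.49], [0.32, 2.68], [-2.91, 2.91]. Speed limits (rad/s): [2.57, 2.57, 3.14, 3.14, 3.14, 3.14].

INTERFACE

Orientations are given as [roll, pitch, yaw] about the fixed x, y, z axes, in that order (R = Rz(yaw) Ry(pitch) Rx(roll)).
In Python, from rig import robot gives the robot as it stands. The module is installed in compiled form; this text tells all that it offers. Calls block until the motion is done:
- robot.reach(position, orientation): joint-space move of the TCP to a pose.
- robot.move_l(position, rot=None, max_speed=150, contact_N=None): straight line of the TCP; rot=None keeps the orientation; max_speed is the mean speed in mm/s. With contact_N (N) it stops when the force on the tool has changed by that much, and returns True; else False.
- robot.move_joints(angles): joint-space move.
- robot.set_gripper(opening, grasp_force=None): finger opening in mm; grasp_force is the grip in N (None keeps the last); returns when the fingers have stopped.
- robot.sleep(seconds).
- robot.solve_ik(position, orientation): joint angles nearest the present ones, or None.
- robot.read_state(): the state.
- robot.camera(name): name is "scene" or "side" or "wrist"; returns the picture (384x512x3 uint8, blue, green, red); there is no depth.
- robot.get_calibration(name): a dict with "intrinsics" (3x3 intrinsics, pixels), "dist_coeffs" ([k1, k2, p1, p2, k3] as OpenCV has them; the pictures are not rectified), "extrinsics" (4x4, takes a point from camera to world coordinates); the wrist camera has in their place "mount" (4x4, takes a point from camera to tool coordinates, whose origin is the TCP and whose axes are the tool frame's). Camera axes: x right, y up, looking along -z (the intrinsics and any distortion apply to the point x, -y, -z); pixel columns grow to the right and rows downward; lengths in mm; the calibration is good to about 2 mm. A picture is of the moment at which its call begins: read the wrist's pose just before it. get_calibration takes no time and is no camera call.
A pose or a line that the arm cannot do raises robot.MotionError and nothing moves.
- robot.close_job(): hands the job in, once; it reports no verdict.
The state is a dict: "time_s": time; "joint_positions": joint angles; "joint_vel": joint speeds; "joint_torque": joint torques, N m; "tcp_pos": TCP position; "eef_rot": TCP orientation; "wrist_force": force on the tool from outside, world axes, zero at the start; "moment": the same for the moment, N m; "opening": finger opening in mm.
Only numpy, scipy, OpenCV 4.12 (cv2) and the standard library are available. Lean on these libraries where they do the work, as an engineer would, in place of code of your own. Each camera call takes 0.05 s, during which the arm holds its last target.

TASK

Hang the two white plaster arches on the pivoting drying rack, one over each arm between that arm's two orange collars, so that the bar ends up level: hang and let go of one first, then hang the other on the opposite arm. Leave the ochre arch standing where it is.

Things in the scene. Friction and masses are not known exactly. Their poses are not given: they have to be found in the camera images.
- white_a: White plaster arch (upside-down U) on two feet, 0.26 kg. Over the feet 120 mm along x; 36 thick along y (feet 40). Square blue lifting peg 24 x 24 on the crown. Heights: inside top 90, crown top 108, peg top 154. Gap between legs 56 wide, narrowing at 45 degrees near the top. Origin: between the feet, at their underside; z up. To be hung.
- white_b: White plaster arch (upside-down U) on two feet, 0.26 kg. Over the feet 120 mm along x; 36 thick along y (feet 40). Square blue lifting peg 24 x 24 on the crown. Heights: inside top 90, crown top 108, peg top 154. Gap between legs 56 wide, narrowing at 45 degrees near the top. Origin: between the feet, at their underside; z up. To be hung; same as white_a, either arm.
- ochre: Ochre-brown arch (upside-down U) on two feet, 0.34 kg. Over the feet 120 mm along x; 36 thick along y (feet 40). Square blue lifting peg 24 x 24 on the crown. Heights: inside top 90, crown top 108, peg top 154. Gap between legs 56 wide, narrowing at 45 degrees near the top. Origin: between the feet, at their underside; z up. Leave it alone.
- bar: Steel rod 18 mm thick, 420 long along its y: a seesaw about its x at its middle, 160 above the bench. Origin: on the axle and rod centre line; z up when level. Hanging places at y = +170 and -170, each between two orange collars (40 diameter, inner faces 64 apart). An arch straddles the rod from above, its x along the bar's x (either way), its origin 81 below the rod's centre line.
- stand: Fixed stand of the bar; origin under the axle, on the bench. Blue uprights at the bar's middle, 104 mm over all along x, 44 along y, 178 high. A light restoring weight levels the empty bar; one arch alone tips it to its stop at 0.25 rad (its arm sinks 42 mm, the other rises as much; about 3 N there pushes it back); two arches bring it back near level.

How it is judged:
By the outcome, as a careful person would: the job done as asked, in the order asked, and still so for the second after the job is handed in, with the robot touching nothing.
It also fails if it takes over 61 s, if anything falls off the work surface, if the arm or the gripper's body presses on something with over 40 N, if the wrist force passes 120 N, or if a joint passes its speed limit or range.

## Working session

There is one attempt and no reset: what is moved stays moved. The work goes in short steps, each a Python script; the robot and the scene stay as the last script left them, time stands still between calls to the robot, and variables do not carry over. Pictures are saved under pics/ and viewed, and the job is handed in when it is done.

```bash
mkdir -p pics; ls
python3 - <<'E'
from rig import robot
import cv2, numpy as np
np.set_printoptions(precision=4,suppress=True)
for n in ["scene","side","wrist"]:
    s=robot.read_state()
    im=robot.camera(n); cv2.imwrite(f"pics/{n}0.png",im)
    c=robot.get_calibration(n); print(n,c)
print(s)
E
```

```text
pics
scene {'intrinsics': array([[449.6144,   0.    , 256.727 ],
       [  0.    , 449.6144, 194.6021],
       [  0.    ,   0.    ,   1.    ]]), 'dist_coeffs': array([-0.0745,  0.    ,  0.    ,  0.    ,  0.    ]), 'extrinsics': array([[   0.7882,   -0.4982,    0.3614,  804.7685],
       [   0.6152,    0.6548,   -0.4391, -359.0469],
       [  -0.0178,    0.5684,    0.8225,  793.8024],
       [   0.    ,    0.    ,    0.    ,    1.    ]])}
side {'intrinsics': array([[367.7791,   0.    , 254.9657],
       [  0.    , 367.7791, 191.6797],
       [  0.    ,   0.    ,   1.    ]]), 'dist_coeffs': array([-0.1039,  0.    ,  0.    ,  0.    ,  0.    ]), 'extrinsics': array([[ -0.7671,   0.415 ,  -0.4893, 219.7967],
       [ -0.6415,  -0.4948,   0.5862, 402.3122],
       [  0.0011,   0.7635,   0.6458, 551.8453],
       [  0.    ,   0.    ,   0.    ,   1.    ]])}
wrist {'intrinsics': array([[339.6433,   0.    , 255.6376],
       [  0.    , 339.6433, 186.0148],
       [  0.    ,   0.    ,   1.    ]]), 'dist_coeffs': array([0.0066, 0.    , 0.    , 0.    , 0.    ]), 'mount': array([[  1.    ,   0.0004,   0.0006,   0.7665],
       [  0.0006,  -0.9608,  -0.2773, -70.3781],
       [  0.0005,   0.2773,  -0.9608,  31.4103],
       [  0.    ,   0.    ,   0.    ,   1.    ]])}
{'time_s': 0.1, 'joint_positions': array([ 1.0884,  0.1244,  1.6515,  0.    ,  1.3675, -0.0826]), 'joint_vel': array([-0.0012, -0.    , -0.0027, -0.0013, -0.002 ,  0.0008]), 'joint_torque': array([  0.0003, -42.4931, -36.6653,  -0.    ,   0.004 ,  -0.    ]), 'tcp_pos': array([252.9269, 598.5319, 403.5869]), 'eef_rot': array([-3.1414,  0.0019,  1.171 ]), 'wrist_force': array([-0.6474, -0.127 ,  0.016 ]), 'moment': array([ 0.0529, -0.0592,  0.0066]), 'opening': 85.38624435848526}
```

View pics/scene0.png

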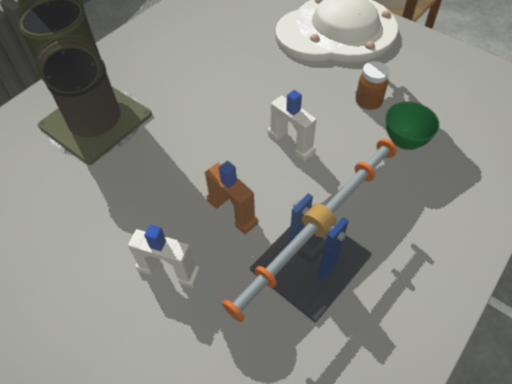

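View pics/side0.png

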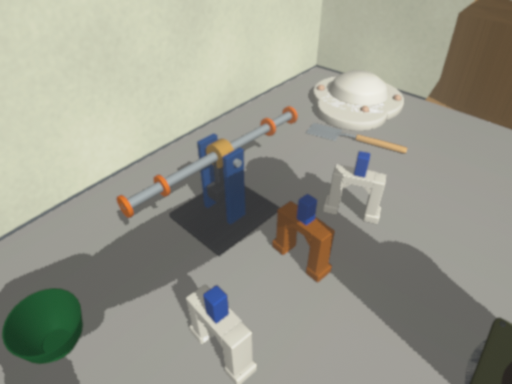

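View pics/wrist0.png

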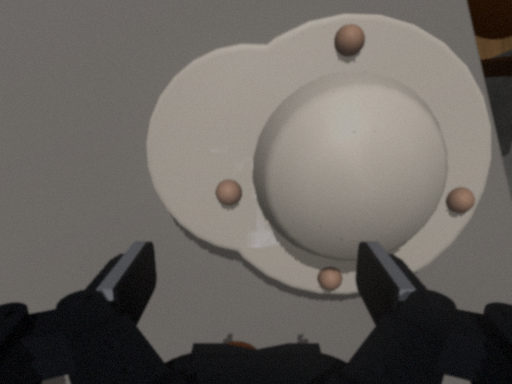

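Scene view: white arches have pegs at about (155,238) and (294,103), the ochre arch's peg is at (228,174), and the bar runs from (233,310) to (387,147). Side view: white pegs at (215,303) and (362,163), ochre peg at (307,209), bar from (125,205) to (290,115). The wrist camera sees only the plate. Next I triangulate.

```bash
cat > h.py <<'E'
from rig import robot
import cv2, numpy as np
from scipy.spatial.transform import Rotation as R
np.set_printoptions(precision=3,suppress=True)
def ray(name,px,T=None):
    c=robot.get_calibration(name)
    T=c["extrinsics"] if T is None else T
    p=cv2.undistortPoints(np.array(px,float).reshape(-1,1,2),c["intrinsics"],c["dist_coeffs"]).reshape(-1,2)
    d=np.c_[p[:,0],-p[:,1],-np.ones(len(p))]@T[:3,:3].T
    return T[:3,3],d/np.linalg.norm(d,axis=1,keepdims=True)
def wristT(s):
    t=np.eye(4);t[:3,:3]=R.from_euler('xyz',s["eef_rot"]).as_matrix();t[:3,3]=s["tcp_pos"]
    return t@robot.get_calibration("wrist")["mount"]
def plane(name,px,z,T=None):
    o,d=ray(name,px,T); return o+d*((z-o[2])/d[:,2])[:,None]
def tri(o1,d1,o2,d2):
    A=np.zeros((3,3));b=np.zeros(3)
    for o,d in((o1,d1),(o2,d2)):
        P=np.eye(3)-np.outer(d,d);A+=P;b+=P@o
    x=np.linalg.solve(A,b)
    g=np.dot(o2-o1,np.cross(d1,d2))/np.linalg.norm(np.cross(d1,d2))
    return x,abs(g)
def mask(im,kind):
    h=cv2.cvtColor(im,cv2.COLOR_BGR2HSV);H,S,V=cv2.split(h)
    if kind=="blue": m=(H>105)&(H<130)&(S>140)&(V>40)
    if kind=="orange": m=(H<12)&(S>190)&(V>120)
    if kind=="white": m=(S<45)&(V>170)
    return (m*255).astype(np.uint8)
def blobs(m,amin=20):
    n,l,st,c=cv2.connectedComponentsWithStats(m)
    return [(i,st[i],c[i]) for i in range(1,n) if st[i][4]>=amin],l
E
python3 - <<'E'
from h import *
for n in("scene","side"):
    im=cv2.imread(f"pics/{n}0.png")
    for k in("blue","orange"):
        m=mask(im,k);cv2.imwrite(f"pics/m_{n}_{k}.png",m)
        for i,s,c in blobs(m)[0]: print(n,k,s,c)
    cv2.imwrite(f"pics/{n}0_big.png",cv2.resize(im[60:340],None,fx=1.5,fy=1.5,interpolation=cv2.INTER_CUBIC))
E
```

```text
scene blue [288  91  13   8  62] [293.919  94.903]
scene blue [328 218  19  20 127] [337.378 227.606]
scene blue [146 225  15  14 140] [152.493 231.6  ]
side blue [357 153  12  22 145] [362.145 162.945]
side blue [303 215  11   8  44] [308.318 218.773]
side blue [204 287  23  35 510] [216.455 302.876]
```

Run:
```python
from h import *
for n,pts in (("scene",[(294,95),(294,107),(228,168),(228,180),(152,232),(156,243),(337,225),(235,311),(387,148),(319,220)]),("side",[(210,300),(222,305),(307,203),(362,163),(125,206),(291,115),(235,190),(222,150)])):
    h=cv2.cvtColor(cv2.imread(f"pics/{n}0.png"),cv2.COLOR_BGR2HSV)
    for p in pts: print(n,p,h[p[1],p[0]])
```

```text
scene (294, 95) [112 162 176]
scene (294, 107) [113 118 104]
scene (228, 168) [112 128 118]
scene (228, 180) [113 116 101]
scene (152, 232) [111 162 183]
scene (156, 243) [112 123 104]
scene (337, 225) [109 148 143]
scene (235, 311) [ 11 174 173]
scene (387, 148) [ 15  18 115]
scene (319, 220) [ 19 133 169]
side (210, 300) [111 167 162]
side (222, 305) [111 161 158]
side (307, 203) [112 138 107]
side (362, 163) [112 141 147]
side (125, 206) [ 12 185 179]
side (291, 115) [ 12  44 158]
side (235, 190) [109 116  81]
side (222, 150) [ 19 143 207]
```

View pics/scene0_big.png

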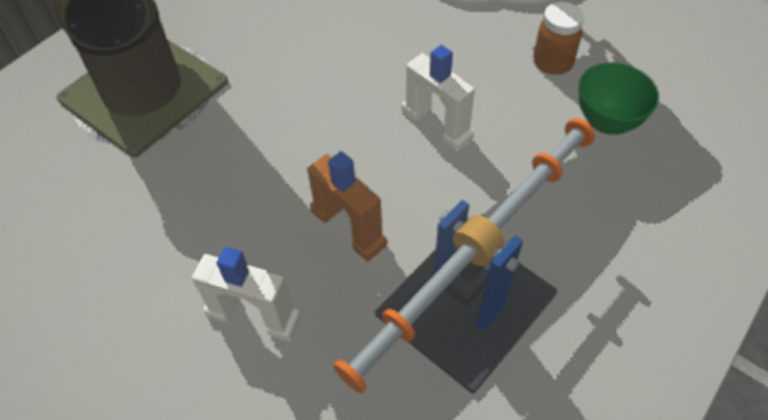

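View pics/side0_big.png

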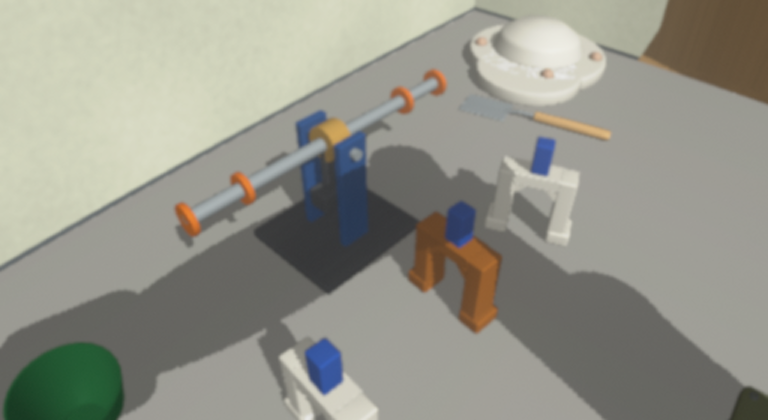

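```bash
sed -i 's/(H>105)&(H<130)&(S>140)&(V>40)/(H>103)\&(H<125)\&(S>85)\&(V>40)/; s/(H<12)&(S>190)&(V>120)/(H<15)\&(S>150)\&(V>120)/' h.py
python3 - <<'E'
from h import *
for n in("scene","side"):
    im=cv2.imread(f"pics/{n}0.png")
    for k in("blue","orange"):
        m=mask(im,k);cv2.imwrite(f"pics/m_{n}_{k}.png",m)
        for i,s,c in blobs(m)[0]: print(n,k,s,c)
def t(a,b):
    o1,d1=ray("scene",[a]);o2,d2=ray("side",[b]);return tri(o1,d1[0],o2,d2[0])
E
```

```text
scene blue [288  90  13  24 255] [293.733 101.463]
scene blue [220 162  16  25 296] [227.669 173.811]
scene blue [290 194  22  47 385] [298.732 215.081]
scene blue [318 217  30  64 789] [331.357 249.318]
scene blue [145 225  20  25 360] [154.611 236.697]
scene orange [378 139  18  15  82] [388.732 144.195]
scene orange [357 163  17  15  82] [366.939 168.012]
scene orange [210 164  14  23  89] [215.775 173.191]
scene orange [256 266  20  20 129] [266.116 273.915]
scene orange [223 300  20  20 137] [232.949 308.781]
side blue [198 134  19  23 180] [205.311 143.711]
side blue [ 224  148   21   76 1215] [233.863 186.755]
side blue [355 152  15  25 261] [361.808 163.452]
side blue [201 166  14  42 312] [207.192 184.237]
side blue [298 195  19  29 420] [306.569 208.805]
side blue [204 286  24  37 626] [216.005 303.276]
side orange [288 108   9  13  41] [292.902 112.561]
side orange [264 119  11  15  57] [270.439 124.912]
side orange [155 176  15  19 117] [163.205 184.726]
side orange [118 196  15  21 163] [125.387 205.883]
side orange [297 220  35  60 808] [320.12  246.723]
side orange [274 228  15  25 155] [284.026 241.806]
```

Run:
```python
from h import *
def t(a,b):
    o1,d1=ray("scene",[a]);o2,d2=ray("side",[b]);return tri(o1,d1[0],o2,d2[0])
bb=lambda x,y,w,h:(x+(w-1)/2,y+(h-1)/2)
print("pegs (z~131)")
for nm,a,b in (("B",(288,90,13,24),(204,286,24,37)),("A",(145,225,20,25),(355,152,15,25)),("O",(220,162,16,25),(298,195,19,29))):
    print(nm,*t(bb(*a),bb(*b)))
C=[t(bb(*a),bb(*b)) for a,b in(((378,139,18,15),(118,196,15,21)),((357,163,17,15),(155,176,15,19)),((256,266,20,20),(264,119,11,15)),((223,300,20,20),(288,108,9,13)))]
for c in C: print(*c)
P=np.array([c[0] for c in C])
m=P.mean(0);print("centre",m,"dir",P[0]-P[3],np.linalg.norm(P[0]-P[3]),"yaw of bar x",np.arctan2(P[0,1]-P[3,1],P[0,0]-P[3,0])-np.pi/2)
```

```text
pegs (z~131)
B [430.837 228.739 131.997] 1.3069912911843808
A [ 430.495 -179.171  131.845] 1.5411211792550799
O [442.256  -1.353 131.198] 0.6428311821082626
[650.778 208.627 162.494] 1.02341070155545
[647.179 136.07  161.935] 0.9349561822972898
[ 629.329 -132.347  162.408] 1.7952215196543067
[ 623.239 -205.062  162.737] 3.524624156257606
centre [637.631   1.822 162.394] dir [ 27.539 413.689  -0.244] 414.60475017750184 yaw of bar x -0.06647175512155301
```

Triangulation closes well: z came out at 131–132 for the pegs (131 expected) and 162 for the rod (160 expected). Next I locate the bowl, since it stands near the +y arm, and check IK for the planned poses, including the 0.25 rad tilts.

```bash
cat >> h.py <<'E'
BAR=np.array([637.6,1.8,160.]); BYAW=-0.066
def arch_to_tool(Ra,pa,g,flip,dyaw=0):
    """arch frame pose (Ra,pa) -> tool pose; g grasp height above the feet; tool x along arch x (flip: reversed)"""
    Rt=Ra@R.from_euler('z',np.pi if flip else 0).as_matrix()@R.from_euler('x',np.pi).as_matrix()
    pt=pa+Ra@np.array([0,0,g+155.])
    return pt,R.from_matrix(Rt).as_euler('xyz')
def hang(y,tilt,lift=0,center=None,byaw=None):
    """arch pose hung at bar-y, bar rotated by tilt about its x; lift in mm along bar z"""
    c=BAR if center is None else center
    Rb=R.from_euler('z',BYAW if byaw is None else byaw).as_matrix()@R.from_euler('x',tilt).as_matrix()
    return Rb,c+Rb@np.array([0,y,-81+lift])
E
python3 - <<'E'
from h import *
def t(a,b):
    o1,d1=ray("scene",[a]);o2,d2=ray("side",[b]);return tri(o1,d1[0],o2,d2[0])
for n in("scene","side"):
    im=cv2.imread(f"pics/{n}0.png");h=cv2.cvtColor(im,cv2.COLOR_BGR2HSV)
    m=((h[...,0]>50)&(h[...,0]<85)&(h[...,1]>120)).astype(np.uint8)*255
    for i,s,c in blobs(m,200)[0]: print(n,s,c)
print("bowl",t((411.,122.),(45.,315.)), plane("scene",[(386,127),(437,127),(411,106),(411,147)],40))
for flip in(0,1):
  for y,t0,l in((170,0,60),(170,0,0),(170,-.25,0),(170,.25,50),(170,.25,0),(-170,0,60),(-170,.25,0),(-170,-.25,50),(-170,-.25,0)):
    p,r=arch_to_tool(*hang(y,t0,l),133,flip)
    print(flip,y,t0,l,p,r,robot.solve_ik(p,r))
E
```

```text
scene [ 387  103   51   45 1808] [410.951 124.364]
side [   3  289   78   74 4401] [ 43.307 325.881]
bowl (array([639.465, 387.893,  71.753]), np.float64(3.1610446753100976)) [[592.902 369.452  40.   ]
 [686.286 441.459  40.   ]
 [607.719 466.397  40.   ]
 [665.871 349.958  40.   ]]
0 170 0 60 [648.812 171.43  427.   ] [ 3.142  0.    -0.066] [ 0.178  0.157  1.576 -0.     1.408  0.244]
0 170 0 0 [648.812 171.43  367.   ] [ 3.142  0.    -0.066] [ 0.178  0.194  1.636 -0.     1.312  0.244]
0 170 -0.25 0 [651.841 217.258 318.506] [ 2.892  0.    -0.066] [ 0.278  0.289  1.613 -0.242  1.333  0.413]
0 170 0.25 50 [644.27  102.712 451.069] [-2.892  0.    -0.066] [0.037 0.095 1.609 0.252 1.416 0.067]
0 170 0.25 0 [645.086 115.055 402.624] [-2.892  0.    -0.066] [0.056 0.126 1.656 0.255 1.335 0.065]
0 -170 0 60 [ 626.388 -167.83   427.   ] [ 3.142  0.    -0.066] [-0.345  0.108  1.63  -0.     1.404 -0.279]
0 -170 0.25 0 [ 623.359 -213.658  318.506] [-2.892  0.    -0.066] [-0.447  0.225  1.69   0.239  1.328 -0.451]
0 -170 -0.25 50 [630.93  -99.112 451.069] [ 2.892  0.    -0.066] [-0.201  0.073  1.
[... 227 characters left out ...]
08 -2.897]
1 170 0 0 [648.812 171.43  367.   ] [3.142 0.    3.076] [ 0.178  0.194  1.636  0.     1.312 -2.897]
1 170 -0.25 0 [651.841 217.258 318.506] [-2.892  0.     3.076] [ 0.278  0.289  1.613 -0.242  1.333 -2.729]
1 170 0.25 50 [644.27  102.712 451.069] [2.892 0.    3.076] None
1 170 0.25 0 [645.086 115.055 402.624] [2.892 0.    3.076] None
1 -170 0 60 [ 626.388 -167.83   427.   ] [3.142 0.    3.076] [-0.345  0.108  1.63   0.     1.404  2.863]
1 -170 0.25 0 [ 623.359 -213.658  318.506] [2.892 0.    3.076] [-0.447  0.225  1.69   0.239  1.328  2.691]
1 -170 -0.25 50 [630.93  -99.112 451.069] [-2.892  0.     3.076] None
1 -170 -0.25 0 [ 630.114 -111.455  402.624] [-2.892  0.     3.076] None
```

Run:
```python
from h import *
# crown end corners seen in scene0 (big/1.5, +60 rows)
f=lambda x,y:(x/1.5,y/1.5+60)
for nm,a,b in(("B",f(406,65),f(473,97)),("A",f(194,275),f(297,290)),("O",f(309,162),f(382,205))):
    P=plane("scene",[a,b],108);d=P[1]-P[0];print(nm,P,np.arctan2(d[1],d[0]))
robot.reach([431,229,470],[np.pi,0,0])
s=robot.read_state();im=robot.camera("wrist");cv2.imwrite("pics/w1.png",im)
np.save("w1.npy",wristT(s));print(s["time_s"],s["tcp_pos"],s["eef_rot"])
```

```text
B [[379.823 214.539 108.   ]
 [491.733 220.134 108.   ]] 0.04995517911978123
A [[ 390.022 -209.215  108.   ]
 [ 498.652 -149.907  108.   ]] 0.4997457130033151
O [[386.493  -3.068 108.   ]
 [503.301   1.122 108.   ]] 0.0358479628733868
1.6833 [430.906 229.604 469.812] [-3.141  0.     0.001]
```

View pics/w1.png

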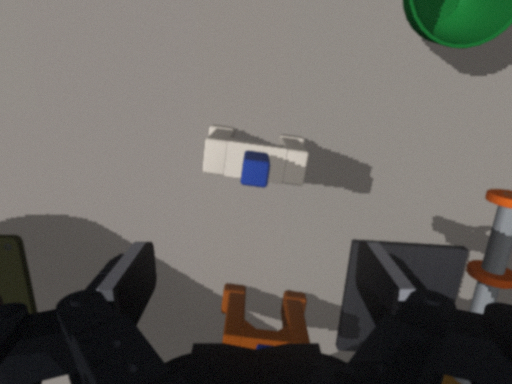

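```bash
cat >> h.py <<'E'
def measure(im,T,guess):
    """yaw from crown's far edge (z=108), centre from peg's top (z=154)"""
    h=cv2.cvtColor(im,cv2.COLOR_BGR2HSV)
    blue=((h[...,0]>103)&(h[...,0]<125)&(h[...,1]>110)).astype(np.uint8)*255
    white=((h[...,1]<50)&(h[...,2]>158)).astype(np.uint8)*255
    c=robot.get_calibration("wrist")
    bl,l=blobs(blue,100)
    best=min(bl,key=lambda b:np.hypot(*(plane("wrist",[b[2]],140,T)[0,:2]-guess)))
    x,y,w,hh=best[1][:4]
    bm=l==best[0]
    wl,ll=blobs(white,300)
    wb=min(wl,key=lambda b:np.hypot(*(plane("wrist",[b[2]],108,T)[0,:2]-guess)))
    wx,wy,ww,wh=wb[1][:4]
    wm=(ll==wb[0])
    # lower boundary of white
    pts=[]
    for u in range(wx+6,wx+ww-6):
        if x-3<=u<=x+w+3: continue
        v=np.nonzero(wm[:,u])[0]
        if len(v): pts.append((u,v.max()+.5))
    P=plane("wrist",pts,108,T)[:,:2]
    vx,vy,x0,y0=cv2.fitLine(P.astype(np.float32),cv2.DIST_HUBER,0,.01,.01).ravel()
    if vx<0: vx,vy=-vx,-vy
    res=np.std((P-[x0,y0])@[-vy,vx])
    yaw=np.arctan2(vy,vx)
    # all blue pixels onto z=154; in the arch frame: x extent and the far (-y side) edge
    v,u=np.nonzero(bm)
    B=plane("wrist",np.c_[u,v],154,T)[:,:2]
    Rz=np.array([[vx,vy],[-vy,vx]])
    L=B@Rz.T; 
    far=np.percentile(L[:,1],1.5)
    top=L[(L[:,1]<far+22)]
    xc=(np.percentile(top[:,0],2)+np.percentile(top[:,0],98))/2
    wid=np.percentile(top[:,0],98)-np.percentile(top[:,0],2)
    yc_peg=far+12-.3
    yc_crown=np.median(P@Rz[1])+18
    print("yaw",yaw,"res",res,"n",len(P),"peg wid",wid,"yc peg/crown",yc_peg,yc_crown,"bbox",best[1],wb[1])
    return Rz.T@[xc,yc_peg],Rz.T@[xc,yc_crown],yaw
E
python3 - <<'E'
from h import *
im=cv2.imread("pics/w1.png")
print(measure(im,np.load("w1.npy"),np.array([431,229.])))
h=cv2.cvtColor(im,cv2.COLOR_BGR2HSV)
cv2.imwrite("pics/w1c.png",cv2.resize(im[110:210,180:330],None,fx=5,fy=5,interpolation=cv2.INTER_NEAREST))
E
```

```text
yaw 0.18953681 res 4.325332260945698 n 59 peg wid 23.137437753992003 yc peg/crown 145.4259516463471 156.8552856282718 bbox [241 153  28  34 771] [ 202  138  106   40 2000]
(array([430.278, 230.622]), array([428.124, 241.847]), np.float32(0.18953681))
```

View pics/w1c.png

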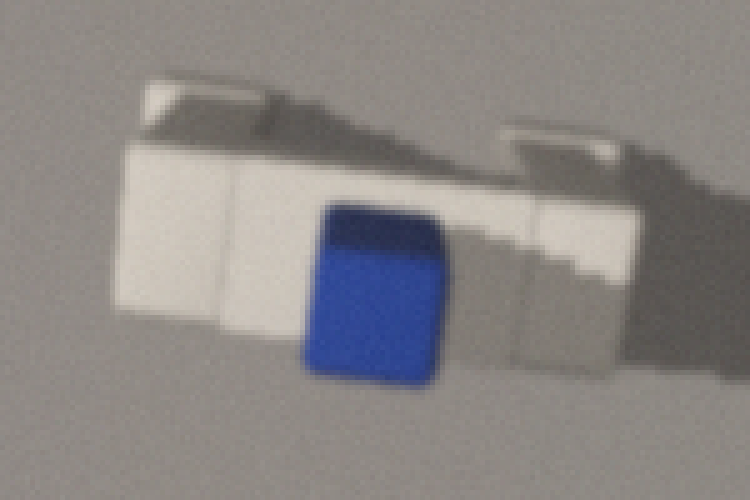

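The shadow on the crown spoils the white mask, so I will use the bright top face of the peg instead: minAreaRect on the z=154 plane.

```bash
cat >> h.py <<'E'
def peg(im,T,guess):
    h=cv2.cvtColor(im,cv2.COLOR_BGR2HSV)
    b=(h[...,0]>103)&(h[...,0]<125)&(h[...,1]>110)
    bl,l=blobs((b*255).astype(np.uint8),100)
    best=min(bl,key=lambda q:np.hypot(*(plane("wrist",[q[2]],140,T)[0,:2]-guess)))
    V=h[...,2].astype(int);m=l==best[0]
    thr,_=cv2.threshold(h[...,2][m].reshape(-1,1),0,255,cv2.THRESH_OTSU)
    top=cv2.morphologyEx(((m&(V>thr))*255).astype(np.uint8),cv2.MORPH_OPEN,np.ones((3,3)))
    v,u=np.nonzero(top)
    P=plane("wrist",np.c_[u,v],154,T)[:,:2]
    (c,sz,a)=cv2.minAreaRect((P-guess).astype(np.float32))
    a=np.deg2rad(a); a=(a+np.pi/4)%(np.pi/2)-np.pi/4
    print("peg bbox",best[1],"thr",thr,"size",sz,"centre",guess+np.array(c),"mean",P.mean(0),"yaw mod 90",a)
    return P.mean(0),a
E
python3 - <<'E'
from h import *
im=cv2.imread("pics/w1.png");T=np.load("w1.npy")
peg(im,T,np.array([431,229.]))
f=lambda x,y:(x/5+180-.4,y/5+110-.4)
P=plane("wrist",[f(125,145),f(640,208),f(115,308),f(620,375)],108,T)
print(P,P[:2].mean(0),P.mean(0)); d=P[1]-P[0];e=P[3]-P[2];print(np.arctan2(d[1],d[0]),np.arctan2(e[1],e[0]),np.linalg.norm(d),np.linalg.norm(e))
E
```

```text
peg bbox [241 153  28  34 771] thr 116.0 size (21.991962432861328, 21.25165557861328) centre [429.781 230.331] mean [429.782 230.348] yaw mod 90 -0.13683028733107205
[[381.23  253.207 108.   ]
 [482.002 240.899 108.   ]
 [377.883 220.584 108.   ]
 [479.437 206.754 108.   ]] [431.616 247.053 108.   ] [430.138 230.361 108.   ]
-0.12152929461743117 -0.1353580229142904 101.52057597888677 102.49067636803697
```

Two estimates for B agree: centre (430, 230.3), yaw about -0.13. I will grasp it, jaws along the arch's x.

Run:
```python
from h import *
y=-0.128
robot.reach([430,230.3,330],[np.pi,0,y])
c=robot.move_l([430,230.3,288],max_speed=120,contact_N=15)
s0=robot.read_state();print(c,s0["tcp_pos"],s0["wrist_force"])
robot.set_gripper(10,40)
s=robot.read_state();print(s["opening"],s["tcp_pos"],s["wrist_force"],s["moment"])
robot.move_l([430,230.3,330],max_speed=120)
s=robot.read_state();print(s["opening"],s["tcp_pos"],s["wrist_force"],s["time_s"])
cv2.imwrite("pics/scene1.png",robot.camera("scene"));cv2.imwrite("pics/w2.png",robot.camera("wrist"))
```

```text
False [430.582 230.539 289.407] [-0.368 -0.243 -0.026]
23.7584551834508 [430.237 230.351 288.435] [1.048 0.617 2.27 ] [ 0.035 -0.026 -0.034]
23.668989985838078 [429.737 230.188 329.459] [-0.668 -0.62  -2.055] 3.9333
```

View pics/scene1.png

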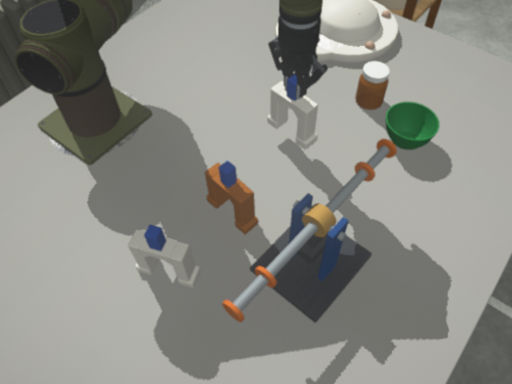

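B is held upright: opening 23.7 mm, and the arch at (293,115) in the scene view is raised. Next I carry it over the +y place and look before lowering.

Run:
```python
from h import *
robot.move_l([430,230.3,495],[np.pi,0,-0.128],max_speed=200)
p,r=arch_to_tool(*hang(170,0,125),133,0)
robot.move_l(p,r,max_speed=200)
s=robot.read_state();print(p,r,s["tcp_pos"],s["eef_rot"],s["wrist_force"],s["time_s"])
for n in("scene","side"): cv2.imwrite(f"pics/{n}2.png",cv2.resize(robot.camera(n),None,fx=1.5,fy=1.5))
cv2.imwrite("pics/w3.png",robot.camera("wrist"))
```

```text
[648.812 171.43  492.   ] [ 3.142  0.    -0.066] [648.333 171.693 491.989] [-3.141  0.    -0.066] [-0.959 -0.246 -1.323] 6.2917
```

View pics/scene2.png

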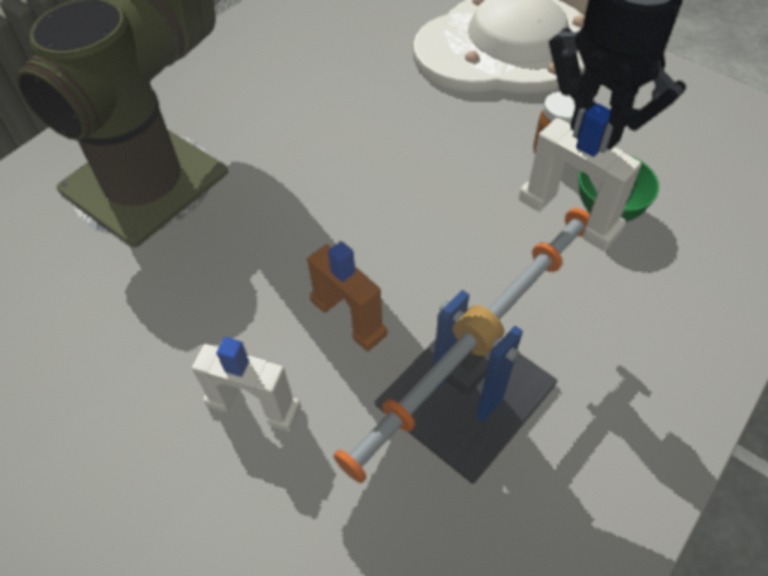

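View pics/side2.png

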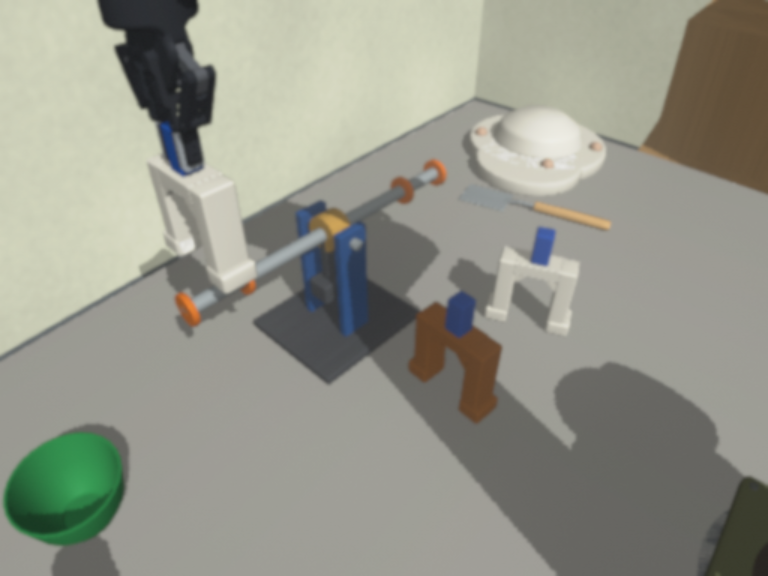

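View pics/w3.png

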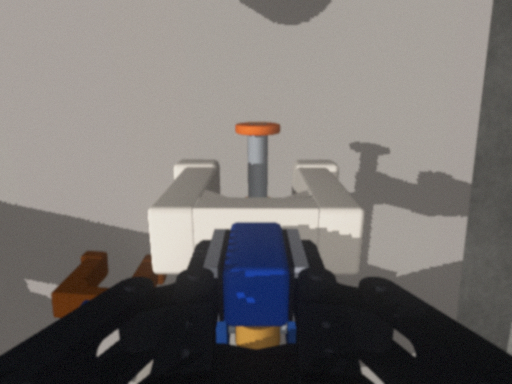

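The wrist view shows the rod (column 258) centred under the arch (columns 152–365), with the outer collar at (258,129). Lowering now, then following the arm down its arc.

Run:
```python
from h import *
p,r=arch_to_tool(*hang(170,0,15),133,0)
c=robot.move_l(p,r,max_speed=120,contact_N=10)
s=robot.read_state();print(c,s["tcp_pos"],s["wrist_force"])
if not c:
    p,r=arch_to_tool(*hang(170,0,0.5),133,0)
    c=robot.move_l(p,r,max_speed=40,contact_N=6)
    s=robot.read_state();print(c,p,s["tcp_pos"],s["wrist_force"],s["moment"],s["time_s"])
    cv2.imwrite("pics/scene3.png",cv2.resize(robot.camera("scene"),None,fx=1.5,fy=1.5))
    cv2.imwrite("pics/side3.png",cv2.resize(robot.camera("side"),None,fx=1.5,fy=1.5))
```

```text
False [649.148 171.499 383.412] [-0.682  0.14  -1.623]
False [648.812 171.43  367.5  ] [648.721 171.422 366.942] [ 0.271  0.094 -3.41 ] [ 0.034  0.018 -0.031] 8.0167
```

View pics/side3.png

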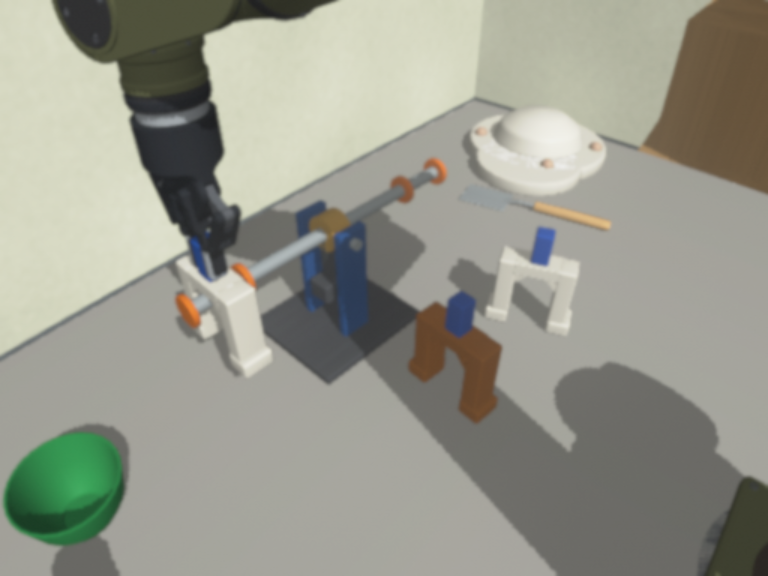

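View pics/scene3.png

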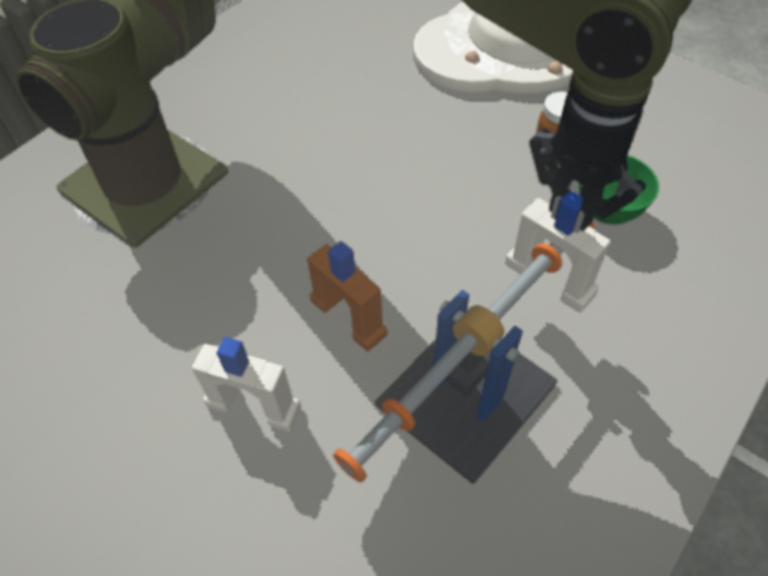

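B sits between its two collars (side view (245,275) and (188,308)) just at the rod. Now following the arc to the lower stop.

Run:
```python
from h import *
for t in (-.08,-.16,-.243):
    p,r=arch_to_tool(*hang(170,t,0.),133,0)
    c=robot.move_l(p,r,max_speed=60,contact_N=14)
    s=robot.read_state();print(t,c,p,s["tcp_pos"],s["eef_rot"],s["wrist_force"],s["moment"],s["time_s"])
    if c: break
for n in("scene","side"): cv2.imwrite(f"pics/{n}4.png",cv2.resize(robot.camera(n),None,fx=1.5,fy=1.5))
```

```text
-0.08 False [649.867 187.394 352.752] [649.853 187.625 352.717] [ 3.062  0.    -0.066] [ 0.332  0.242 -2.156] [0.135 0.018 0.021] 8.6333
-0.16 False [650.844 202.17  337.272] [650.846 202.242 337.362] [ 2.982  0.    -0.066] [-0.122 -0.064 -2.217] [ 0.2    0.059 -0.01 ] 9.1417
-0.243 False [651.767 216.145 320.014] [651.827 216.206 320.247] [ 2.899 -0.    -0.066] [ 0.787  1.434 -1.212] [0.369 0.02  0.02 ] 9.6583
```

View pics/side4.png

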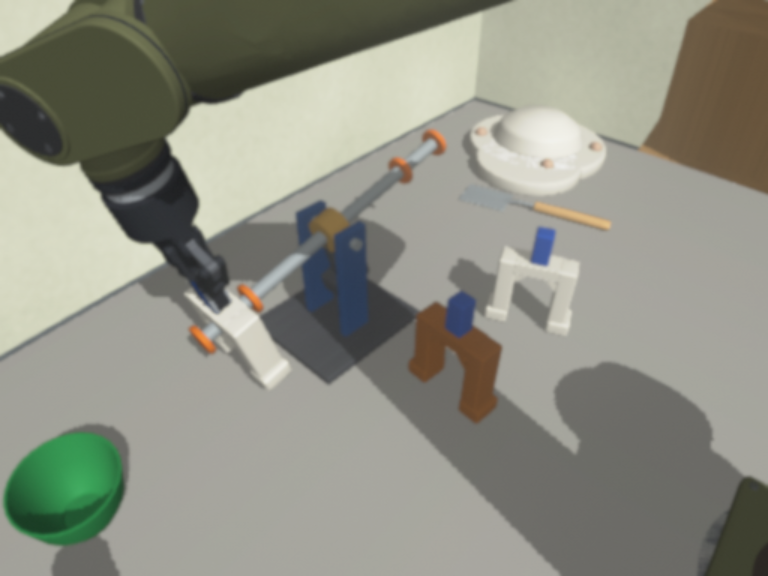

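View pics/scene4.png

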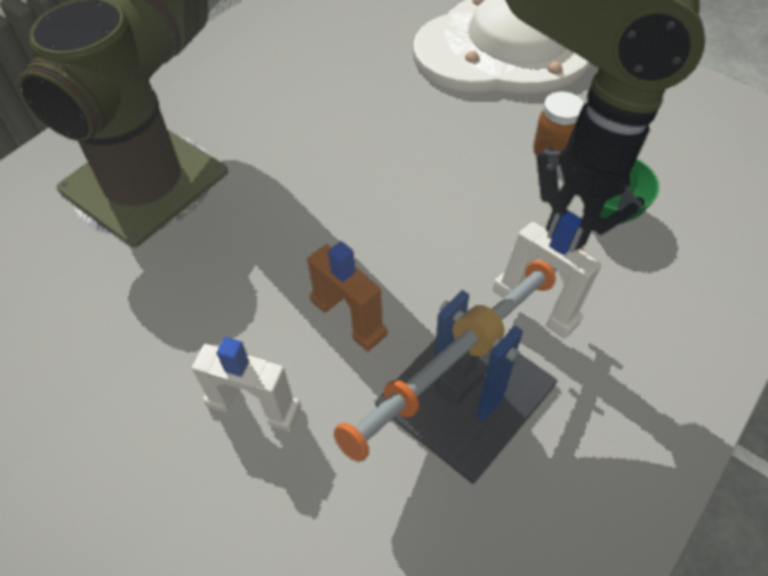

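The bar has followed down with B on it and its far arm is raised. I will open and retreat along the tool axis, then look.

Run:
```python
from h import *
robot.set_gripper(85)
s=robot.read_state();print(s["opening"],s["wrist_force"],s["moment"])
p,r=arch_to_tool(*hang(170,-.243,100),133,0)
robot.move_l(p,r,max_speed=150)
s=robot.read_state();print(s["tcp_pos"],s["wrist_force"],s["time_s"])
robot.reach([431,-179,480],[np.pi,0,0.3])
s=robot.read_state();im=robot.camera("wrist");cv2.imwrite("pics/w5.png",im);np.save("w5.npy",wristT(s))
for n in("scene","side"): cv2.imwrite(f"pics/{n}5.png",robot.camera(n))
print(s["tcp_pos"],s["time_s"]); print(peg(im,wristT(s),np.array([431,-179.])))
```

```text
84.71602897402086 [ 0.468 -0.89  -0.026] [ 0.081  0.007 -0.007]
[653.126 240.044 415.78 ] [ 0.05  -1.254  0.375] 11.2
[ 431.361 -178.731  479.765] 12.8333
peg bbox [243 149  26  33 741] thr 137.0 size (20.421247482299805, 21.539213180541992) centre [ 430.178 -176.461] mean [ 430.069 -176.55 ] yaw mod 90 0.35479640714298477
(array([ 430.069, -176.55 ]), np.float64(0.35479640714298477))
```

View pics/scene5.png

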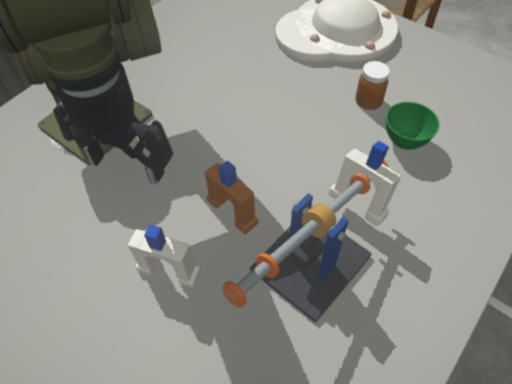

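View pics/side5.png

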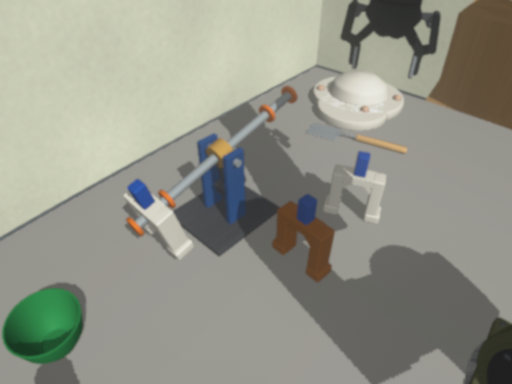

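View pics/w5.png

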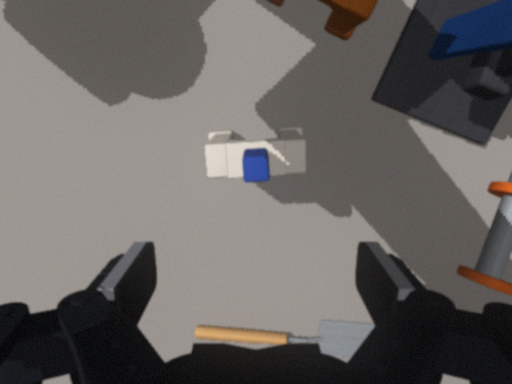

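B hangs on the tipped +y arm between its collars, clear of the robot: peg at (377,155) in the scene view and (141,195) in the side view. A's peg is at (256,165) in the wrist view, giving centre (430,-176.6) and yaw 0.355. I measure the raised arm from the collars while grasping A.

Run:
```python
from h import *
def t(a,b):
    o1,d1=ray("scene",[a]);o2,d2=ray("side",[b]);return tri(o1,d1[0],o2,d2[0])
B={}
for n in("scene","side"):
    for i,s,c in blobs(mask(cv2.imread(f"pics/{n}5.png"),"orange"))[0]: print(n,s)
a=[(s[0]+(s[2]-1)/2,s[1]+(s[3]-1)/2) for i,s,c in blobs(mask(cv2.imread("pics/scene5.png"),"orange"))[0] if s[1]>240]
b=[(s[0]+(s[2]-1)/2,s[1]+(s[3]-1)/2) for i,s,c in blobs(mask(cv2.imread("pics/side5.png"),"orange"))[0] if s[1]<125 and s[0]>250]
print(a,b)
a.sort(key=lambda q:q[1]);b.sort(key=lambda q:-q[1])
P=[t(x,y) for x,y in zip(a,b)];print(P)
d=P[1][0]-P[0][0];print("tilt",np.arctan2(d[2],np.hypot(*d[:2])),"mid",(P[0][0]+P[1][0])/2)
Rb,p=hang(-170,-.25,81);print("model mid",p)
y=0.355
robot.reach([430.1,-176.8,330],[np.pi,0,y])
c=robot.move_l([430.1,-176.8,288],max_speed=120,contact_N=15)
s=robot.read_state();print(c,s["tcp_pos"],s["wrist_force"])
robot.set_gripper(10,40)
s=robot.read_state();print(s["opening"],s["tcp_pos"],s["wrist_force"],s["moment"])
robot.move_l([430.1,-176.8,540],max_speed=200)
s=robot.read_state();print(s["opening"],s["tcp_pos"],s["wrist_force"],s["time_s"])
cv2.imwrite("pics/scene6.png",robot.camera("scene"))
```

```text
scene [351 175  18  18 134]
scene [257 253  22  24 231]
scene [224 283  21  23 244]
side [263 106  11  12  47]
side [160 191  14  16  76]
side [128 218  15  17  93]
[(np.float64(267.5), np.float64(264.5)), (np.float64(234.0), np.float64(294.0))] [(np.float64(268.0), np.float64(111.5))]
[(array([ 630.599, -129.215,  197.006]), np.float64(1.917956500060716))]Traceback (most recent call last):
  File "<stdin>", line 12, in <module>
IndexError: list index out of range
```

The outer collar was too faint in the side view, so the script stopped before moving. The inner one (z=197, against 193 in the model plus about 2 of known bias) confirms the 0.25 tilt. Going on with the grasp.

Run:
```python
from h import *
y=0.355
robot.reach([430.1,-176.8,330],[np.pi,0,y])
c=robot.move_l([430.1,-176.8,288],max_speed=120,contact_N=15)
s=robot.read_state();print(c,s["tcp_pos"],s["wrist_force"])
robot.set_gripper(10,40)
s=robot.read_state();print(s["opening"],s["tcp_pos"],s["wrist_force"],s["moment"])
robot.move_l([430.1,-176.8,540],max_speed=200)
s=robot.read_state();print(s["opening"],s["tcp_pos"],s["wrist_force"],s["time_s"])
# above the raised arm, tilted with it, feet clear of the collars
for lift in (130,125,120):
    p,r=arch_to_tool(*hang(-170,-.25,lift),133,0)
    if robot.solve_ik(p,r) is not None: break
print(lift,p,r)
robot.move_l(p,r,max_speed=150)
s=robot.read_state();print(s["tcp_pos"],s["eef_rot"],s["wrist_force"],s["time_s"])
for n in("scene","side"): cv2.imwrite(f"pics/{n}6.png",cv2.resize(robot.camera(n),None,fx=1.5,fy=1.5))
cv2.imwrite("pics/w6.png",robot.camera("wrist"))
```

```text
False [ 430.646 -177.137  289.384] [-0.009  0.854  0.992]
23.61411832616485 [ 430.332 -176.843  288.431] [1.335 0.273 0.983] [ 0.063 -0.056  0.007]
23.688175109722952 [ 430.079 -176.794  538.15 ] [ 0.497 -0.564 -3.112] 16.125
130 [632.235 -79.363 528.582] [ 2.892  0.    -0.066]
[631.882 -79.621 528.761] [ 2.892 -0.    -0.066] [-0.427  0.075 -3.473] 17.775
```

View pics/scene6.png

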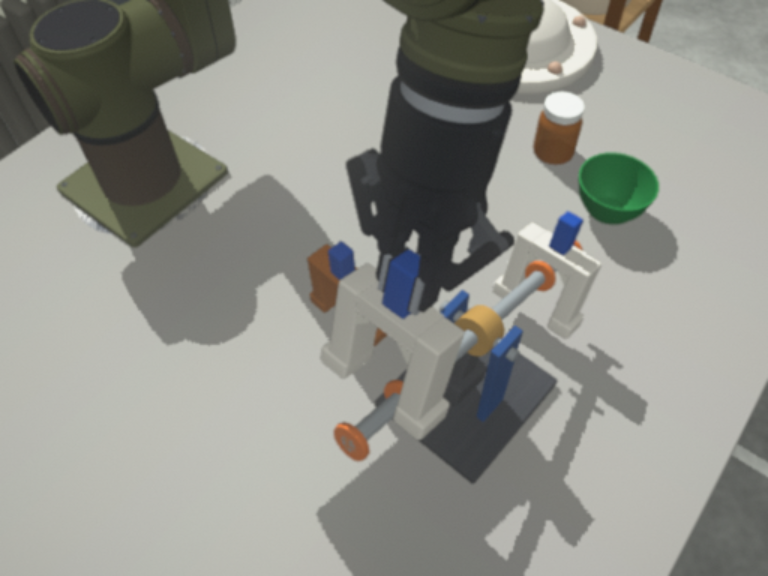

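View pics/side6.png

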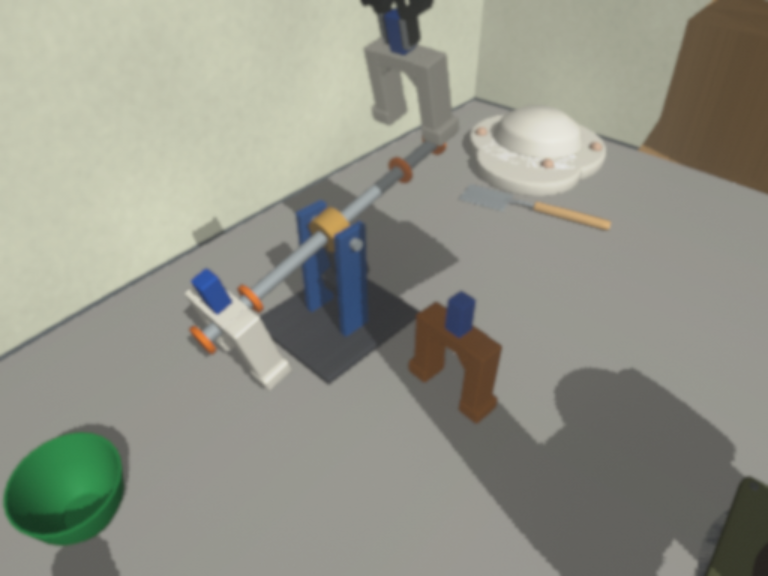

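View pics/w6.png

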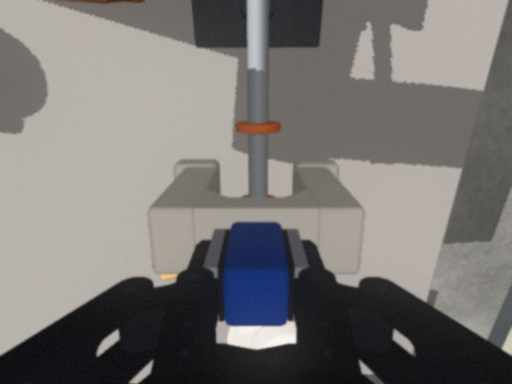

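The wrist view shows a collar at (258,129) plus a sliver of orange at (258,196) right at the crown's edge. I will check which collar is which by projecting the model.

```bash
cat >> h.py <<'E'
def proj(name,P,T=None):
    c=robot.get_calibration(name);T=c["extrinsics"] if T is None else T
    q=(np.atleast_2d(P)-T[:3,3])@T[:3,:3]; q=q*[1,-1,-1]
    return cv2.projectPoints(q.reshape(-1,1,3),np.zeros(3),np.zeros(3),c["intrinsics"],c["dist_coeffs"])[0].reshape(-1,2)
E
python3 - <<'E'
from h import *
s=robot.read_state();T=wristT(s)
for tl in(-.25,-.26):
    Rb=R.from_euler('z',BYAW).as_matrix()@R.from_euler('x',tl).as_matrix()
    for yy in(-134,-206):
        P=BAR+Rb@np.array([[0,yy,20],[20,yy,0],[-20,yy,0],[0,yy,-20]]).T.reshape(3,4) if False else (BAR+(Rb@np.array([[0,yy,20],[20,yy,0],[-20,yy,0],[0,yy,-20.]]).T).T)
        print(tl,yy,"wrist",proj("wrist",P,T).tolist(),"scene x1.5",(proj("scene",P).mean(0)*1.5),"side x1.5",(proj("side",P).mean(0)*1.5))
im=cv2.imread("pics/w6.png");cv2.imwrite("pics/w6c.png",cv2.resize(im[100:280,180:340],None,fx=4,fy=3,interpolation=cv2.INTER_CUBIC))
E
```

```text
-0.25 -134 wrist [[255.74838860811778, 131.11523466008623], [278.13105843619843, 128.34101677858118], [233.38333134515696, 128.38267250996103], [255.76243724256346, 125.93908176821519]] scene x1.5 [400.018 396.455] side x1.5 [401.519 170.457]
-0.25 -206 wrist [[255.82112387047854, 211.87809762302734], [276.81081800370384, 204.490234523699], [234.83915260441623, 204.52078665604583], [255.82618929052595, 197.95838656722532]] scene x1.5 [349.997 439.83 ] side x1.5 [435.059 142.163]
-0.26 -134 wrist [[255.74762783962203, 131.06337713183774], [278.22594441778494, 128.5067813433157], [233.28751311186983, 128.5485945502461], [255.76220310003808, 126.29877634637259]] scene x1.5 [400.247 395.636] side x1.5 [401.372 169.686]
-0.26 -206 wrist [[255.82062840035252, 212.46863251331675], [276.9398551115323, 205.19864948848908], [234.70960308653292, 205.22931015633324], [255.82611530718935, 198.778452298082]] scene x1.5 [350.254 438.589] side x1.5 [434.905 140.971]
```

View pics/w6c.png

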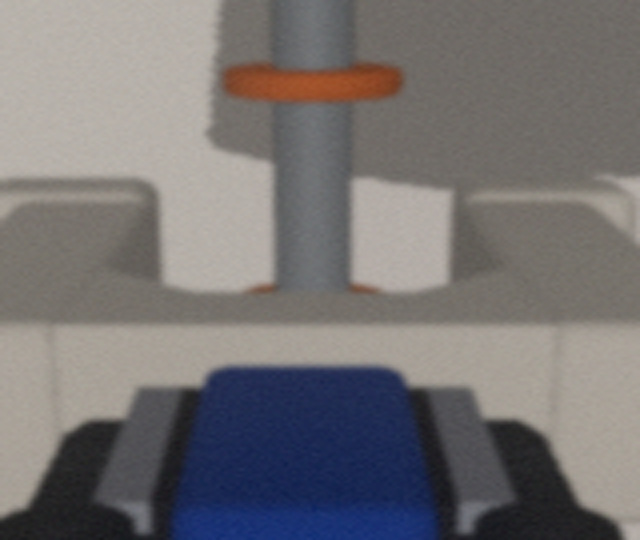

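The model matches: the inner collar is predicted at row 128 and the outer, peeking under the crown, at row 198–210. The rod is centred. Lowering along the tilted normal.

Run:
```python
from h import *
p,r=arch_to_tool(*hang(-170,-.25,12),133,0)
c=robot.move_l(p,r,max_speed=120,contact_N=10)
s=robot.read_state();print(c,p,s["tcp_pos"],s["wrist_force"],s["time_s"])
if not c:
    p,r=arch_to_tool(*hang(-170,-.25,0),133,0)
    c=robot.move_l(p,r,max_speed=30,contact_N=8)
    s=robot.read_state();print(c,p,s["tcp_pos"],s["wrist_force"],s["moment"],s["time_s"])
for n in("scene","side"): cv2.imwrite(f"pics/{n}7.png",cv2.resize(robot.camera(n),None,fx=1.5,fy=1.5))
```

```text
False [ 630.31  -108.493  414.25 ] [ 630.584 -108.431  415.591] [ 0.65   0.003 -1.973] 19.0583
False [ 630.114 -111.455  402.624] [ 630.057 -111.396  402.608] [-0.292  0.614 -0.973] [ 0.367  0.106 -0.047] 19.6083
```

View pics/scene7.png

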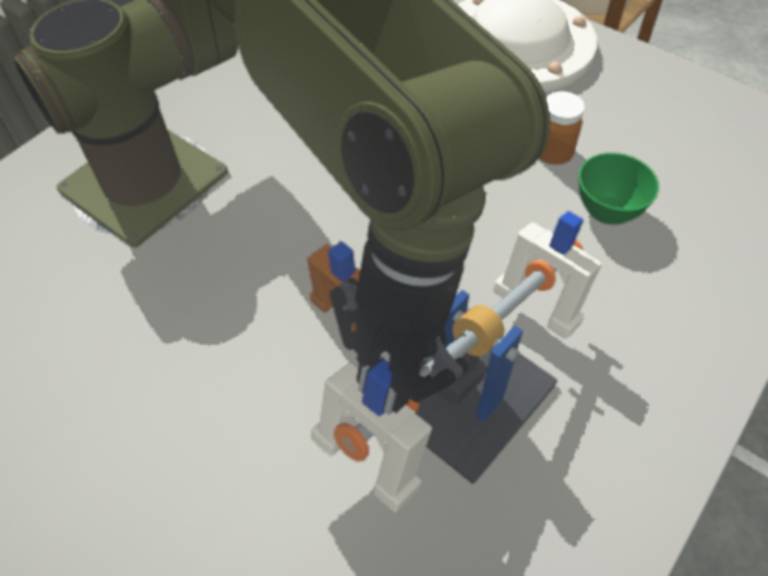

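View pics/side7.png

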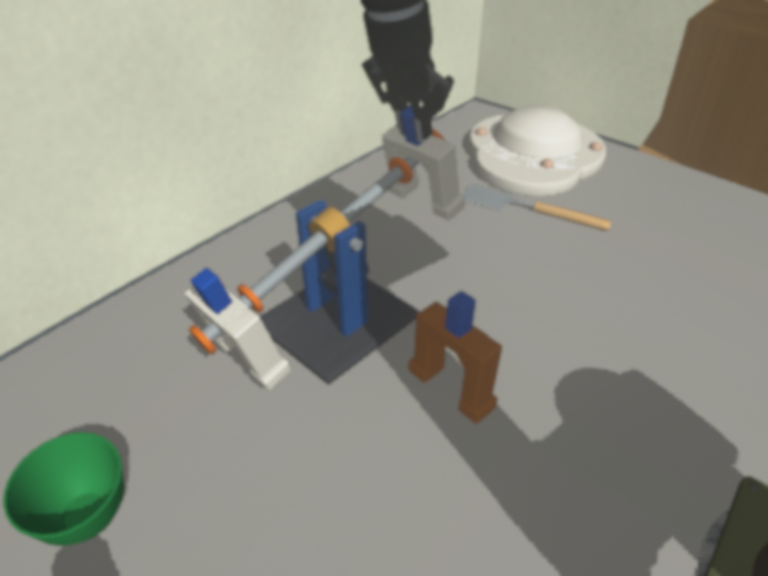

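A is between the collars of the raised arm (scene view: outer collar at (351,440), inner at (413,407)). Following the arc to level.

Run:
```python
from h import *
for t in (-.17,-.085,0):
    p,r=arch_to_tool(*hang(-170,t,0.),133,0)
    c=robot.move_l(p,r,max_speed=50,contact_N=20)
    s=robot.read_state();print(t,c,p,s["tcp_pos"],s["wrist_force"],s["moment"],s["time_s"])
    if c: break
robot.sleep(.3);s=robot.read_state();print(s["wrist_force"],s["moment"])
for n in("scene","side"): cv2.imwrite(f"pics/{n}8.png",cv2.resize(robot.camera(n),None,fx=1.5,fy=1.5))
```

```text
-0.17 False [ 628.859 -130.44   392.777] [ 628.836 -130.755  392.959] [-0.911 -0.607 -1.   ] [ 0.045  0.099 -0.015] 20.2833
-0.085 False [ 627.588 -149.682  380.685] [ 627.594 -149.753  380.819] [ 0.06  -0.65  -0.019] [ 0.049  0.063 -0.061] 20.8917
0 False [ 626.388 -167.83   367.   ] [ 626.369 -167.895  367.081] [0.142 0.371 0.159] [ 0.003  0.12  -0.036] 21.5
[-1.13  -0.205 -0.288] [-0.08   0.153  0.032]
```

View pics/scene8.png

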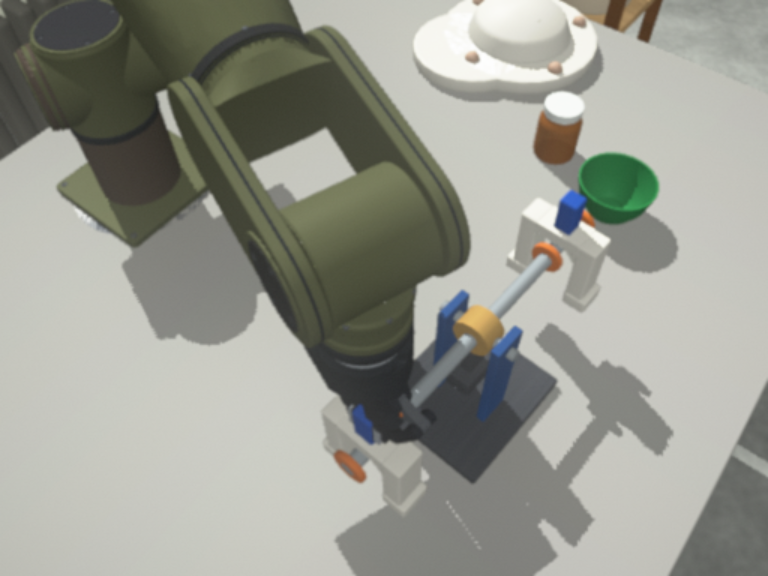

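View pics/side8.png

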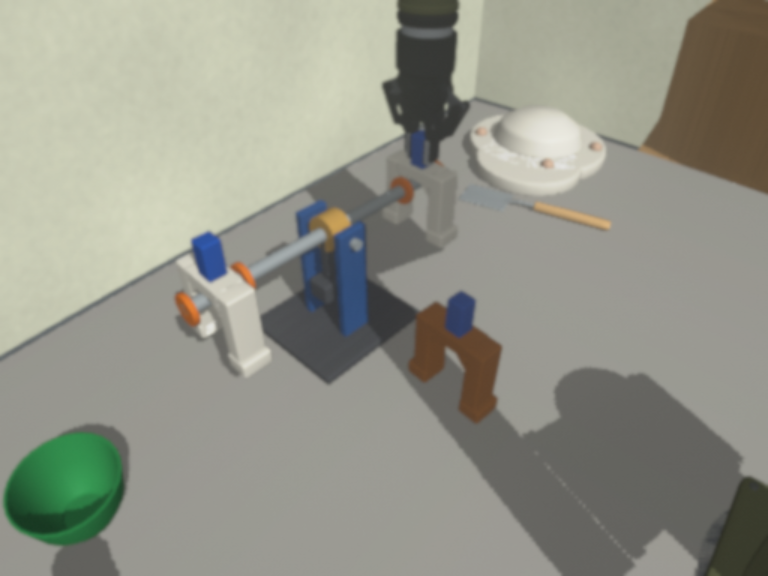

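The bar is level with both arches on. I open, back off upward and recheck.

Run:
```python
from h import *
robot.set_gripper(85)
s=robot.read_state();print(s["opening"],s["wrist_force"],s["moment"])
p,r=arch_to_tool(*hang(-170,0,100),133,0)
robot.move_l(p,r,max_speed=120)
robot.move_l([430,-60,510],max_speed=200)
robot.sleep(1)
s=robot.read_state();print(s["tcp_pos"],s["time_s"])
I={n:robot.camera(n) for n in("scene","side")}
for n in I: cv2.imwrite(f"pics/{n}9.png",I[n])
robot.sleep(.7)
for n in I:
    j=robot.camera(n);print(n,"max still diff",(cv2.absdiff(j,I[n]).max(2)>60).sum())
    for k in("orange","blue"):
        for i,q,c in blobs(mask(j,k))[0]: print(n,k,q,c)
```

```text
85.16115244964243 [ 0.071  0.217 -0.378] [ 0.044 -0.01   0.08 ]
[429.986 -60.006 510.012] 25.8
scene max still diff 0
scene orange [389 137   8  11  44] [392.5   141.977]
scene orange [357 160  17  15  83] [366.47  165.265]
scene orange [238 181  14  15  65] [244.769 188.538]
scene orange [258 270  18  17  96] [267.375 277.01 ]
scene orange [225 305  19  17 103] [234.728 312.427]
scene blue [371 125  20  29 389] [379.977 138.298]
scene blue [219 161  17  26 317] [227.391 173.379]
scene blue [290 194  22  47 351] [298.521 215.698]
scene blue [318 218  30  63 754] [331.237 249.598]
scene blue [233 268  23  30 462] [244.768 282.121]
side max still diff 0
side orange [155 173  14  14  67] [162.104 178.284]
side orange [117 191  14  22 189] [123.635 201.36 ]
side orange [279 206  19  17 117] [287.684 213.769]
side blue [276  92  14  23 249] [282.056 102.482]
side blue [198 134  19  22 184] [205.625 142.957]
side blue [ 223  148   23   76 1284] [234.052 186.565]
side blue [129 151  22  32 517] [139.609 166.087]
side blue [201 166  12  42 259] [206.695 182.324]
side blue [298 194  20  30 449] [306.731 208.258]
```

View pics/scene9.png

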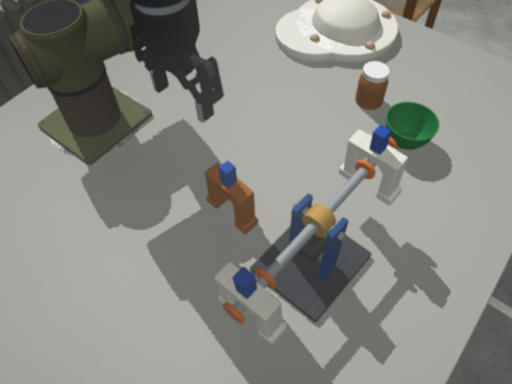

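View pics/side9.png

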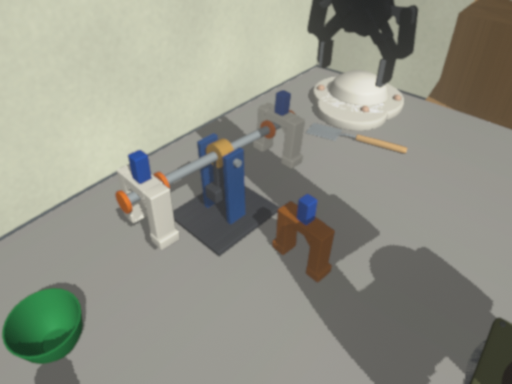

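Run:
```python
from h import *
def t(a,b):
    bb=lambda q:(q[0]+(q[2]-1)/2,q[1]+(q[3]-1)/2)
    o1,d1=ray("scene",[bb(a)]);o2,d2=ray("side",[bb(b)]);return tri(o1,d1[0],o2,d2[0])
Rb=R.from_euler('z',BYAW).as_matrix()
for nm,a,b in(("B",(371,125,20,29),(129,151,22,32)),("A",(233,268,23,30),(276,92,14,23)),("ochre",(219,161,17,26),(298,194,20,30)),("collar+in",(357,160,17,15),(155,173,14,14))):
    P,g=t(a,b);print(nm,P,g,"in bar frame",Rb.T@(P-BAR))
for tl in(0,.02,.04,-.02):
    Rt=Rb@R.from_euler('x',tl).as_matrix();
    print(tl,[proj("scene",BAR+Rt@np.array([0,y,0.]))[0].round(1).tolist() for y in(206,134,-134,-206)],[proj("side",BAR+Rt@np.array([0,y,0.]))[0].round(1).tolist() for y in(206,134,-134)])
```

```text
B [648.769 167.431 217.528] 0.19655201912160858 in bar frame [  0.221 166.007  57.528]
A [ 624.024 -172.458  201.593] 1.8040270855836555 in bar frame [  -2.053 -174.774   41.593]
ochre [441.549  -1.703 132.52 ] 0.7763638280764704 in bar frame [-195.393  -16.425  -27.48 ]
collar+in [646.927 134.214 172.556] 0.5697877757335162 in bar frame [  0.574 132.741  12.556]
0 [[385.8, 147.5], [364.0, 170.7], [264.8, 275.7], [232.4, 309.7]] [[125.5, 206.5], [162.4, 185.8], [268.6, 127.2]]
0.02 [[386.3, 146.1], [364.3, 169.8], [264.8, 276.5], [232.6, 310.7]] [[125.0, 204.6], [162.2, 184.6], [268.6, 128.3]]
0.04 [[386.7, 144.6], [364.5, 168.9], [264.8, 277.1], [232.8, 311.6]] [[124.5, 202.7], [162.0, 183.3], [268.5, 129.4]]
-0.02 [[385.3, 149.0], [363.8, 171.7], [264.8, 275.0], [232.2, 308.7]] [[126.2, 208.4], [162.7, 187.1], [268.6, 126.1]]
```

Both arches hang between their collars and are still, but the bar sits about 0.047 rad off level, A's side low: pegs at z 217.5 and 201.6. The positions agree with A being about 4 mm farther from the axle than B: triangulated y is biased by -2 mm against the wrist measurement, so the axle is really at y≈3.8. There is time to correct this, so I will regrip A and slide it about 4 mm inward.

Run:
```python
from h import *
p,r=arch_to_tool(*hang(-170,.047,90),133,0)
robot.reach(p,r)
p,r=arch_to_tool(*hang(-170,.047,1),133,0)
c=robot.move_l(p,r,max_speed=100,contact_N=10)
s=robot.read_state();print(c,s["tcp_pos"],s["wrist_force"],s["time_s"])
cv2.imwrite("pics/w10.png",robot.camera("wrist"))
if not c:
    robot.set_gripper(10,30)
    s=robot.read_state();print(s["opening"],s["wrist_force"],s["moment"])
    p,r=arch_to_tool(*hang(-166.3,0,1),133,0)
    print(robot.move_l(p,r,max_speed=20,contact_N=15))
    robot.sleep(.3);s=robot.read_state();print(p,s["tcp_pos"],s["wrist_force"],s["moment"],s["time_s"])
```

```text
False [ 626.049 -177.527  360.804] [-0.272 -0.903  0.472] 28.675
23.35278250813702 [-0.253 -0.304  0.526] [-0.043  0.139 -0.013]
False
[ 626.632 -164.138  368.   ] [ 626.732 -164.072  367.987] [ 1.014 -0.646  0.147] [-0.058 -0.33  -0.029] 30.5417
```

View pics/w10.png

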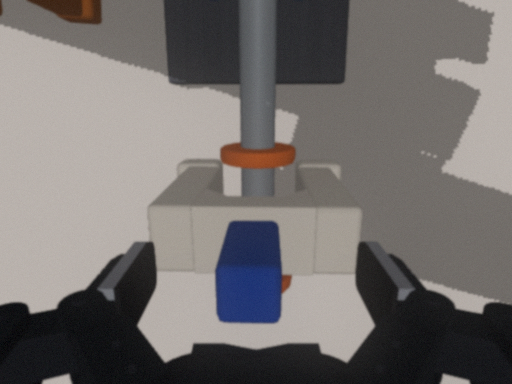

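Before closing, the wrist view showed the peg (250,270) between the open pads and the inner collar at (258,155). It is now slid and level. Releasing and rechecking.

```bash
cat > chk.py <<'E'
from h import *
def check(tag):
    I={n:robot.camera(n) for n in("scene","side")}
    for n in I: cv2.imwrite(f"pics/{n}{tag}.png",I[n])
    def near(n,k,guess):
        b=min(blobs(mask(I[n],k))[0],key=lambda q:np.hypot(*(q[2]-guess)))[1]
        return (b[0]+(b[2]-1)/2,b[1]+(b[3]-1)/2)
    Rb=R.from_euler('z',BYAW).as_matrix()
    for nm,k,a,b in(("B","blue",(380,138),(139,166)),("A","blue",(245,282),(282,102)),("ochre","blue",(227,173),(307,208)),("collar+in","orange",(366,165),(162,178))):
        a=near("scene",k,a);b=near("side",k,b)
        o1,d1=ray("scene",[a]);o2,d2=ray("side",[b]);P,g=tri(o1,d1[0],o2,d2[0])
        print(nm,P,"gap",g,"bar frame",Rb.T@(P-BAR))
    print("collars scene",[tuple(q[2].round(1)) for q in blobs(mask(I["scene"],"orange"))[0]],robot.read_state()["time_s"])
E
python3 - <<'E'
from chk import *
robot.set_gripper(85)
p,r=arch_to_tool(*hang(-166.3,0,100),133,0)
robot.move_l(p,r,max_speed=120)
robot.move_l([430,-60,510],max_speed=200)
robot.sleep(1)
check("11")
E
```

```text
B [648.616 168.305 215.272] gap 0.15892969651721878 bar frame [  0.01  166.869  55.272]
A [ 625.654 -167.453  205.241] gap 1.843945754729188 bar frame [  -0.757 -169.673   45.241]
ochre [441.549  -1.703 132.52 ] gap 0.7763638280764704 bar frame [-195.393  -16.425  -27.48 ]
collar+in [647.223 133.851 170.152] gap 0.14942564656022314 bar frame [  0.893 132.398  10.152]
collars scene [(np.float64(392.5), np.float64(143.1)), (np.float64(366.4), np.float64(165.9)), (np.float64(244.7), np.float64(188.5)), (np.float64(267.7), np.float64(276.5)), (np.float64(234.4), np.float64(311.5))] 34.525
```

View pics/scene11.png

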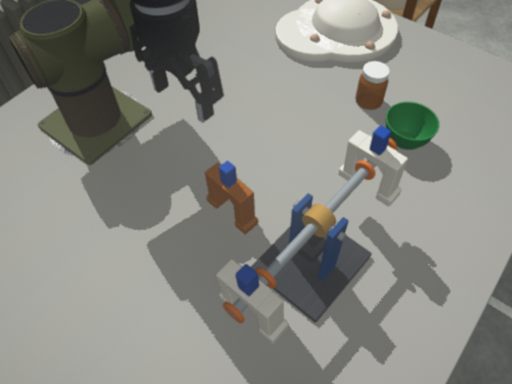

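View pics/side11.png

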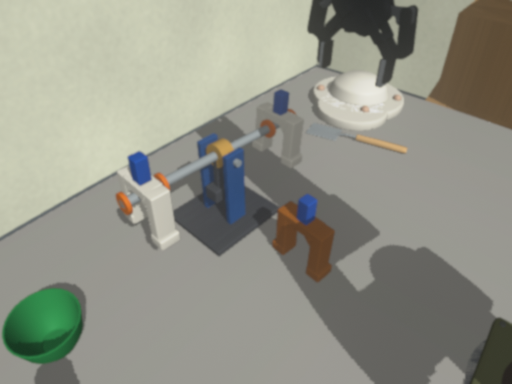

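The tilt dropped to about 0.030 rad (1.7°), and the ochre arch has not moved (within 1 mm). There is time (34.5 of 61 s) and collar clearance for one more 3.5 mm slide.

Run:
```python
from chk import *
p,r=arch_to_tool(*hang(-166.3,.03,90),133,0)
robot.reach(p,r)
p,r=arch_to_tool(*hang(-166.3,.03,1),133,0)
c=robot.move_l(p,r,max_speed=100,contact_N=10)
if not c:
    robot.set_gripper(10,30)
    s=robot.read_state();print(s["opening"],s["wrist_force"],s["moment"])
    p,r=arch_to_tool(*hang(-162.8,0,1),133,0)
    print(robot.move_l(p,r,max_speed=20,contact_N=15))
    robot.sleep(.3);s=robot.read_state();print(s["tcp_pos"]-p,s["wrist_force"],s["time_s"])
robot.set_gripper(85)
p,r=arch_to_tool(*hang(-162.8,0,100),133,0)
robot.move_l(p,r,max_speed=120)
robot.move_l([430,-60,510],max_speed=200)
robot.sleep(1)
check("12")
```

```text
23.687484712362494 [-0.315 -0.8   -0.157] [0.026 0.134 0.013]
False
[ 0.089  0.062 -0.008] [ 2.339 -0.668  0.652] 38.075
B [648.662 169.55  213.   ] gap 0.2120394763227872 bar frame [ -0.026 168.115  53.   ]
A [ 626.399 -163.427  207.654] gap 2.2186970667180574 bar frame [  -0.279 -165.606   47.654]
ochre [441.549  -1.703 132.52 ] gap 0.7763638280764704 bar frame [-195.393  -16.425  -27.48 ]
collar+in [647.267 134.294 168.275] gap 0.2984685383213311 bar frame [  0.908 132.843   8.275]
collars scene [(np.float64(392.2), np.float64(144.1)), (np.float64(366.2), np.float64(166.7)), (np.float64(244.7), np.float64(188.6)), (np.float64(268.3), np.float64(276.5)), (np.float64(234.4), np.float64(310.9))] 42.05
```

View pics/scene12.png

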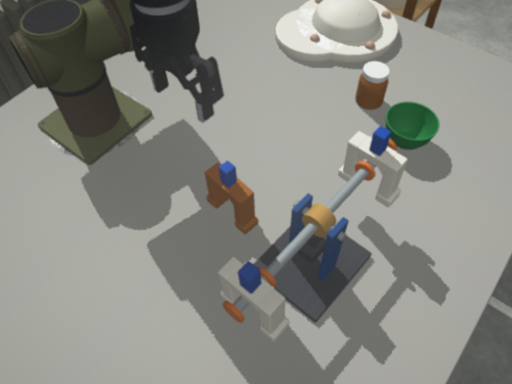

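View pics/side12.png

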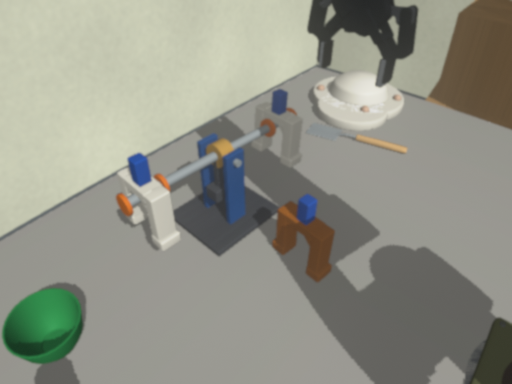

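The pegs now differ by 5 mm over about 335 mm, roughly 0.016 rad (0.9°). Both arches are between their collars, ochre is untouched and the robot is clear. Handing in.

Run:
```python
from rig import robot
print(robot.read_state()["time_s"]); robot.close_job()
```

```text
42.05
the job is handed in; nothing more can be done
```

Both white arches hang on the rack and the job was handed in at 42 s of the 61 s allowed. I hung white_b on the +y arm first and let go with that arm at its lower stop. I then hung white_a on the raised -y arm, brought the bar level and released it.

After that first release the bar sat about 0.047 rad off level with white_a's side low. I regripped white_a and slid it inward along the rod twice, about 3.5 mm each time.

Last checks, from the two fixed cameras and the robot's pose:
- **Level:** the pegs are at z 213 and 208 mm, a tilt of about 0.016 rad (0.9°). That is near level, not exactly level.
- **Placement:** both arches are between their collars. White_a sits about 6 mm inward of its nominal place, because I traded centring for level.
- **Ochre arch:** its measured position shifted by less than 1.5 mm from the first look, which is within camera error. The robot never touched it.
- **Robot:** clear of everything when the job was handed in.
- **Stillness:** two pictures 0.7 s apart, taken before the slides, showed no movement. I did not repeat that test after the last slide; I only waited 1 s before the final pictures.

Heights and y from the two fixed cameras were about 2 mm off against the given heights and the wrist camera. I allowed for this when correcting white_a.

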